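# Start the tile grinder from over its dust guard with the hook rod

## Robot

A 6-joint arm with a two-finger parallel gripper is mounted at the origin on the work surface. World frame = base frame: x ahead of the robot, y to its left, z up, the work surface at z = 0. Lengths are in m, angles in rad, forces in N, time in s.
With the tool pointing down it reaches from about 0.35 to 0.85 m from the base axis. Payload 8.1 kg.
Tool frame: the origin (TCP) lies at the very end of the fingers, on their centre line; the grasp point (between the pads) lies robot.tcp_to_grasp behind it (robot.tcp_to_grasp is the distance from the TCP to the grasp point, in m); z points along the fingers, y is the line along which they close (so a half turn about z gives the same grasp; the last joint's range is limited). The gripper opens to 93 mm and grips with 3 to 60 N. Pads are 15 mm wide; open, the fingers measure 128 mm over their backs; the gripper's body (75 mm by 188 mm) begins 65 mm behind the grasp point.
Start: joints at [-1.41, 0.13, 1.488, -0, 1.523, -0.085], TCP at [0.146, -0.582, 0.219] pointing down, gripper open.
Joint ranges: [-2.96, 2.96], [-0.89, 2.26], [0.02, 2.5], [-1.34, 4.48], [0, 2.73], [-2.66, 2.66]. Speed limits (rad/s): [2.39, 2.39, 2.79, 3.14, 3.14, 3.14].

## Interface

Orientations are given as a rotation vector (axis times angle).
In Python, from plant import robot gives the robot as it stands. The module is installed in compiled form; this text tells all that it offers.
- The arm moves only by the shell command python3 -m pendant 'ROWS' [FORCE]. ROWS is JSON, a list that holds one entry, the list of rows, each a list of 5 numbers: the opening, from 0 (shut) to 1 (fully open), then the shift along the tool's x, y, z in cm, then the turn about the tool's z in degrees. In form: [[[fingers, x, y, z, roll], ...]]. A call has 1 to 8 rows; each row shifts and turns the commanded pose from where the row before left it, along the tool's axes as they then stand; what a row does not reach is not made up. A row lasts 1/10 s, in which the tool goes at most 50 mm and 8.59 degrees, less where a joint would pass 70% of its speed; a pose out of reach is approached as far as the arm can. A call is refused whole if a number of a shift passes 5 or a number of a turn 8.59, either way. A call with a gripper value outside its range is refused whole. The fingers move at their own pace and stop on an object; FORCE is the grip in N (left out, the last holds). Time passes only in rows, so rows that do not move let the fingers close. It gives the time, the measured TCP pose, the force, the opening and the grip force at its end, in the units of the state.
- robot.read_state(): the state, without advancing time (a new reading comes with each control period).
- robot.read_camera(name): name is "side" or "top" or "wrist"; returns a dict with "img" (480x640x3 uint8, blue, green, red), "K" (3x3 intrinsics, pixels), "k1" (the pictures are not rectified: a ray, as slopes to the right and down, at radius r is drawn at 1 + k1 r^2 times it, then the intrinsics apply), "pose" (4x4, takes a point from camera to world coordinates). Camera axes: x right, y up, looking along -z (the intrinsics and any distortion apply to the point x, -y, -z); pixel columns grow to the right and rows downward; lengths in m; the calibration is good to about 2 mm. A picture is of the moment at which its call begins. There is no depth.
- robot.close_job(): hands the job in; it is judged then, once.
The state is a dict: "t": time; "q": joint angles; "dq": joint speeds; "joint_torque": joint torques, N m; "tool_pos": TCP position; "orientation": TCP orientation; "force": force on the tool from outside, world axes, zero at the start; "wrist_torque": the same for the moment, N m; "opening": finger opening in m; "gripper_force": force on a finger pad.
Only numpy, scipy, OpenCV 4.12 (cv2) and the standard library are available. Lean on these libraries where they do the work, as an engineer would, in place of code of your own. Each camera call takes 0.05 s, during which the arm holds its last target. There are 200 camera calls.

## Task

Glass splinters lie behind the grinder's orange dust guard, so keep the hand off the levers: take the yellow-handled hook rod from its wooden rest, reach over the guard and pull first the blue lever (dust fan), then the red lever (motor) fully towards the guard, leaving the yellow lever as it stands. Then lay the rod back in the slots of its rest as it was, handle towards you and bent end hanging down, and let go. Do not knock against the grinder or shift the glue bottle, the can or the jar.

Things in the scene. Friction and masses are not known exactly. Their poses are not given: they have to be found in the camera images.
- hook_rod: Loose bent rod, about 0.26 kg. Yellow handle 16 mm wide (y), 24 mm high (z), from x = -80 to +50 mm; a 10 mm steel rod runs on along +x to x = 210 mm, bends square and hangs down (-z), ending in a flat steel paddle 24 mm wide (y), 7 mm thick (x), from z = -85 to -125 mm. Origin: on handle axis, the place to grip (25 mm clear of the posts each side); balance point about 25 mm ahead of it.
- rod_foot (a point): centre of the paddle at the rod's bent end: (210, 0, -105) mm in the rod's frame
- rest: Fixed light-wood rest for the rod, on either side of the grinder. Origin on the work surface at its centre; x points from handle to bent end. Base 130 x 90 x 14 mm; two posts, 12 mm thick, 50 mm wide, at x = -45 and +45 mm, 78 mm free between. Each has a slot open at the top, 24 mm wide, floor 138 mm, cheeks up to 153 mm high. The rod's handle starts lying in both slots.
- rest_seat (a point): where the rod's origin is when it lies in the rest: 150 mm above the rest's origin; the paddle then hangs 25 mm above the work surface and 210 mm ahead
- grinder: Fixed grey tile grinder. Origin on the work surface under the middle lever; x points away from the guard, square to it. Deck 230 mm wide (y), x = -90 to +110 mm, 30 mm high. Levers in a row at x = 0, y = -65, 0, +65 mm, colours in any order. Behind them a round disc housing, radius 90 mm, centred at x = 195 mm, 82 mm high (hub 94 mm).
- guard_top (a point): middle of the top edge of the orange dust guard: an upright panel 230 mm wide (y), 6 mm thick, 190 mm high, at x = -85 mm in the grinder's frame, between operator and levers; at its ends side wings 120 mm high and 6 mm thick run back from x = -85 to -35 mm at y = +-112 mm
- pipe_top (a point): top of the grinder's rigid grey dust suction pipe (26 mm thick): it stands at x = 94, y = +100 mm in the grinder's frame, 263 mm high, then bends level over the disc to x = 160, y = +60 mm; keep clear of it
- fan (a joint): Dust fan lever with blue ball knob, on a hinge parallel to the guard, 52 mm above the work surface, 80 mm from hinge to knob centre. Value in rad: 0 = off, leaning away from the guard (knob 38 mm beyond the hinge along grinder +x); 1.0 = fully on, knob 38 mm on the guard's side. Stays where left, by friction of about 1 N at the knob; firm stops at both ends.
- motor (a joint): Grinder motor lever with red ball knob, on a hinge parallel to the guard, 52 mm above the work surface, 80 mm from hinge to knob centre. Value in rad: 0 = off, leaning away from the guard (knob 38 mm beyond the hinge along grinder +x); 1.0 = fully on, knob 38 mm on the guard's side. Stays where left, by friction of about 1 N at the knob; firm stops at both ends.
- reverse (a joint): Reversing lever with yellow ball knob, on a hinge parallel to the guard, 52 mm above the work surface, 80 mm from hinge to knob centre. Value in rad: 0 = leaning away from the guard (knob 38 mm beyond the hinge along grinder +x); 1.0 = knob 38 mm on the guard's side. Stays where left, by friction of about 1 N at the knob; firm stops at both ends. May start anywhere; leave alone.
- fan_knob (a point): centre of the blue ball knob (radius 13 mm); 122 mm high at both ends of the swing, 132 mm at mid-swing
- motor_knob (a point): centre of the red ball knob (radius 13 mm); 122 mm high at both ends of the swing, 132 mm at mid-swing
- reverse_knob (a point): centre of the yellow ball knob (radius 13 mm); 122 mm high at both ends of the swing, 132 mm at mid-swing
- glue_bottle: loose yellow glue bottle with blue cap, 66 mm across, 190 mm tall; origin at its foot; bystander
- grout_can: loose white can, 80 mm across, 120 mm tall; origin at its foot; bystander
- tile_jar: loose amber jar with white lid, 64 mm across, 100 mm tall, in front of the guard; origin at its foot; bystander
- tile_tub: fixed blue open tub full of tiles, 120 x 100 mm, 75 mm high, on the side where the rest is not; origin under its centre; bystander
Mind the look-alikes: they are no part of the job. Several things have the shape of the rest; the one meant has the colours described above.

How it is judged:
On the way, in this order (a step that is already met when the one before it is completed fails the run):
1. the blue fan lever is pulled fully on with the rod's end, the red motor lever still off (value of joint fan above 0.85 rad and value of joint motor below 0.4 rad and horizontal distance between rod_foot and fan_knob below 0.05 m), for 0.1 s.
2. then the red motor lever is pulled fully on with the rod's end (value of joint each of motor, fan above 0.85 rad and horizontal distance between rod_foot and motor_knob below 0.05 m), for 0.1 s.
3. the rod lies in its rest again (x of hook_rod in the frame of rest_seat between -0.025 and 0.025 m and z of hook_rod in the frame of rest_seat between -0.008 and 0.008 m and y of hook_rod in the frame of rest_seat between -0.01 and 0.01 m and angle between the x axis of hook_rod and the x axis of rest, either way round below 0.17 rad and angle between hook_rod's own z axis and vertical below 0.15 rad and x of rod_foot in the frame of rest above 0.1 m), for 0.2 s.
At the end, for the whole second after the job is handed in: Fan and motor levers beyond 0.85 rad; yellow knob within 15 mm of its start; rod at rest in both slots, origin within 25 mm lengthways, 10 mm sideways, 8 mm in height of the seat, level within 0.15 rad, bent end ahead and hanging; bottle, can and jar within 30 mm of their places (all of step 3 and value of joint each of fan, motor above 0.85 rad and distance of reverse_knob from where it was at the start of the episode below 0.015 m and linear speed of hook_rod below 0.02 m/s and distance of each of glue_bottle, grout_can, tile_jar from where it was at the start of the episode below 0.03 m); the robot touches nothing.
It fails at once if the hand or arm touches a lever (contact force between any of the fingers, the arm and fan_c0 above 0.5 N or contact force between any of the fingers, the arm and fan_c1 above 0.5 N or contact force between any of the fingers, the arm and motor_c0 above 0.5 N or contact force between any of the fingers, the arm and motor_c1 above 0.5 N or contact force between any of the fingers, the arm and reverse_c0 above 0.5 N or contact force between any of the fingers, the arm and reverse_c1 above 0.5 N).
It fails at once if the grinder is knocked with more than 20 N (contact force between any of hook_rod, the arm, the fingers and grinder above 20 N).
It fails at once if the yellow lever is moved by more than 15 mm at its knob (distance of reverse_knob from where it was at the start of the episode above 0.015 m).
It fails at once if the bottle, can or jar is shifted by more than 30 mm (distance of any of glue_bottle, grout_can, tile_jar from where it was at the start of the episode above 0.03 m).
It also fails if it takes over 59 s, if anything falls off the work surface, if the arm or the gripper's body presses on something with over 40 N, if the wrist force passes 120 N, or if a joint passes its speed limit or range.

## Working session

There is one attempt and no reset: what is moved stays moved. The work goes in short steps, Python scripts to look and compute and a shell command to move; the robot and the scene stay as the last step left them, time stands still between calls to the robot, and variables do not carry over. Pictures are saved under pics/ and viewed, at most 10 in all, crops included, and the job is handed in when it is done.

```bash
mkdir -p pics; python3 - <<'E'
from plant import robot
import cv2, numpy as np
s=robot.read_state(); print(s, robot.tcp_to_grasp)
for n in("top","side"):
    c=robot.read_camera(n); cv2.imwrite(f"pics/{n}0.png",c["img"]); print(n,c["K"],c["k1"],c["pose"])
    np.savez(f"{n}0.npz",**{k:c[k] for k in c})
E
```

```text
{'t': 0.0, 'q': array([-1.41041932e+00,  1.31152458e-01,  1.48928459e+00, -9.83680789e-06,
        1.52302883e+00, -8.53946177e-02]), 'dq': array([-0.00035839, -0.0002366 ,  0.00019675, -0.00171095, -0.00205775,
        0.00021726]), 'joint_torque': array([ 1.52650146e-04, -5.59828091e+01, -4.91771865e+01,  7.67512573e-02,
        3.51332570e-02, -1.36798731e-04]), 'tool_pos': array([ 0.14591028, -0.58138469,  0.21758976]), 'orientation': array([-3.11604450e+00, -3.84857593e-01,  1.25637569e-04]), 'force': array([ 0.57935825, -0.12946617, -0.19433375]), 'wrist_torque': array([-0.02452767,  0.01240598, -0.00855457]), 'gripper_force': 0.0, 'opening': 0.09289746215908762} 0.0188
top [[541.97100754   0.         323.93242729]
 [  0.         541.97100754 252.49891284]
 [  0.           0.           1.        ]] -0.1097239425406907 [[-0.01898816  0.99589361 -0.08851766  0.52122823]
 [-0.99973699 -0.02005083 -0.01113144  0.08294519]
 [-0.01286058  0.08828302  0.99601241  1.30016388]
 [ 0.          0.          0.          1.        ]]
side [[474.27430696   0.         319.04146131]
 [  0.         474.27430696 242.79176396]
 [  0.           0.           1.        ]] 0.008891998255989178 [[ 0.99649667  0.04891947 -0.0678327   0.53582657]
 [-0.08316553  0.49404218 -0.86545122 -0.84493759]
 [-0.0088252   0.8680606   0.4963798   0.69759453]
 [ 0.          0.          0.          1.        ]]
```

View pics/top0.png

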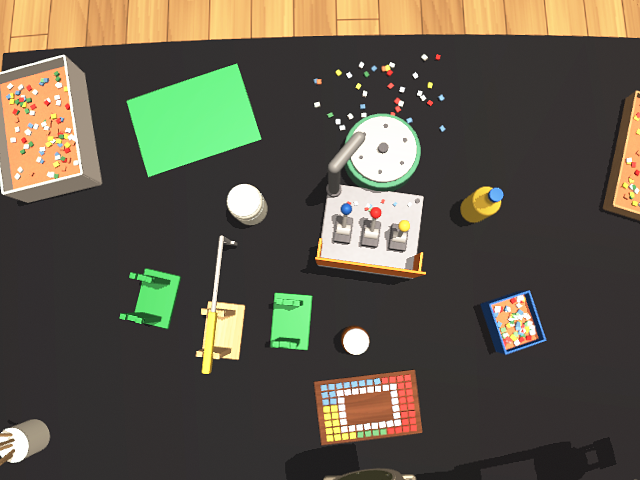

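View pics/side0.png

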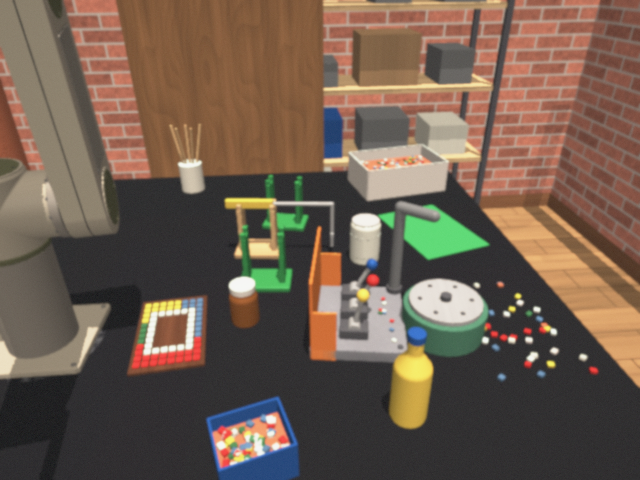

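The top view shows three things shaped like the rest: green ones at (155,298) and (291,321), and the light-wood one at (222,332) with the yellow handle at (209,340) on it. I choose the wood one. The other yellow things are the bottle at (482,205) and the reverse knob at (404,226). Blue knob is at (346,209), red at (376,213), and the jar is at (356,341).

```bash
cat > h.py <<'E'
import numpy as np, cv2
def ray(c,uv):
    K=c["K"];k=float(c["k1"]);d=np.array([(uv[0]-K[0,2])/K[0,0],(uv[1]-K[1,2])/K[1,1]]);s=d.copy()
    for _ in range(20): s=d/(1+k*(s@s))
    R=c["pose"][:3,:3]; v=R@np.array([s[0],-s[1],-1]); return c["pose"][:3,3],v/np.linalg.norm(v)
def plane(c,uv,z):
    o,v=ray(c,uv); return o+v*(z-o[2])/v[2]
def proj(c,p):
    T=c["pose"];q=T[:3,:3].T@(np.asarray(p)-T[:3,3]);s=np.array([q[0],-q[1]])/-q[2];s=s*(1+float(c["k1"])*(s@s));K=c["K"]
    return np.array([K[0,0]*s[0]+K[0,2],K[1,1]*s[1]+K[1,2]])
def tri(c1,u1,c2,u2):
    o1,v1=ray(c1,u1);o2,v2=ray(c2,u2);A=np.stack([v1,-v2],1);t=np.linalg.lstsq(A,o2-o1,rcond=None)[0]
    a,b=o1+t[0]*v1,o2+t[1]*v2;return (a+b)/2,np.linalg.norm(a-b)
def blobs(img,lo,hi,roi=None,n=3,amin=15):
    h=cv2.cvtColor(img,cv2.COLOR_BGR2HSV);m=cv2.inRange(h,np.array(lo),np.array(hi))
    if roi: q=np.zeros_like(m);x0,y0,x1,y1=roi;q[y0:y1,x0:x1]=m[y0:y1,x0:x1];m=q
    cs=[c for c in cv2.findContours(m,0,1)[0] if cv2.contourArea(c)>=amin]
    return sorted(cs,key=cv2.contourArea,reverse=True)[:n],m
def cen(c): return np.array(cv2.minEnclosingCircle(c)[0])
E
python3 - <<'E'
from h import *
T=dict(np.load("top0.npz"));S=dict(np.load("side0.npz"))
ti,si=T["img"],S["img"]
cols={"blue":((100,120,60),(125,255,255)),"red":((0,170,90),(6,255,255)),"yel":((20,120,100),(34,255,255))}
roiT=(325,195,420,245);roiS=(335,255,385,310)
for n,(lo,hi) in cols.items():
    a,_=blobs(ti,lo,hi,roiT);b,_=blobs(si,lo,hi,roiS)
    print(n,[(cen(x),cv2.minEnclosingCircle(x)[1]) for x in a],[cen(x) for x in b]);
    if a and b: print(tri(T,cen(a[0]),S,cen(b[0])))
a,_=blobs(ti,*cols["yel"],(190,290,250,390));r=cv2.minAreaRect(a[0]);print("handle",r,cv2.boxPoints(r).tolist())
for p in cv2.boxPoints(r): print(plane(T,p,.150))
a,_=blobs(ti,(8,150,100),(19,255,255),(300,230,440,290),1);r=cv2.minAreaRect(a[0]);print("guard",r[1])
for p in cv2.boxPoints(r): print(p,plane(T,p,.19))
print("jar",plane(T,(356,341),.1),"can",plane(T,(243,201),.12),"bottle",plane(T,(496,195),.19))
big=cv2.resize(ti[180:400,190:440],None,fx=2.6,fy=2.6,interpolation=2);cv2.imwrite("pics/crop1.png",big)
E
```

```text
blue [(array([345.81817627, 208.72727966]), 5.335933208465576)] [array([372., 264.])]
(array([0.72297399, 0.04604643, 0.1246411 ]), np.float64(0.0036435941023209334))
red [(array([375.5, 212.5]), 5.522780418395996)] [array([372.5 , 279.75])]
(array([ 0.71260283, -0.01865578,  0.12643499]), np.float64(0.0028406720635593885))
yel [(array([404. , 225.5]), 5.852449893951416)] [array([362.5       , 295.16665649])]
(array([ 0.68139829, -0.07932551,  0.13229324]), np.float64(0.0018857155861582207))
handle ((208.93690490722656, 342.4932861328125), (10.007360458374023, 62.13872528076172), 6.072456359863281) [[200.67459106445312, 372.8589782714844], [207.24801635742188, 311.0689392089844], [217.19921875, 312.1275939941406], [210.62579345703125, 373.9176330566406]]
[0.37267982 0.36184248 0.15      ]
[0.50323165 0.34667897 0.15      ]
[0.50069054 0.3252507  0.15      ]
[0.37031292 0.34049965 0.15      ]
guard (111.300048828125, 7.7303667068481445)
[313.92828 263.49304] [0.59764293 0.11632435 0.19      ]
[315.18713 255.86584] [0.61330461 0.11346206 0.19      ]
[425.00153 273.99054] [ 0.57143395 -0.11124424  0.19      ]
[423.74268 281.61774] [ 0.55584583 -0.10812509  0.19      ]
jar [0.43129358 0.02961639 0.1       ] can [0.74431741 0.27335411 0.12      ] bottle [ 0.7334957  -0.26722671  0.19      ]
```

View pics/crop1.png

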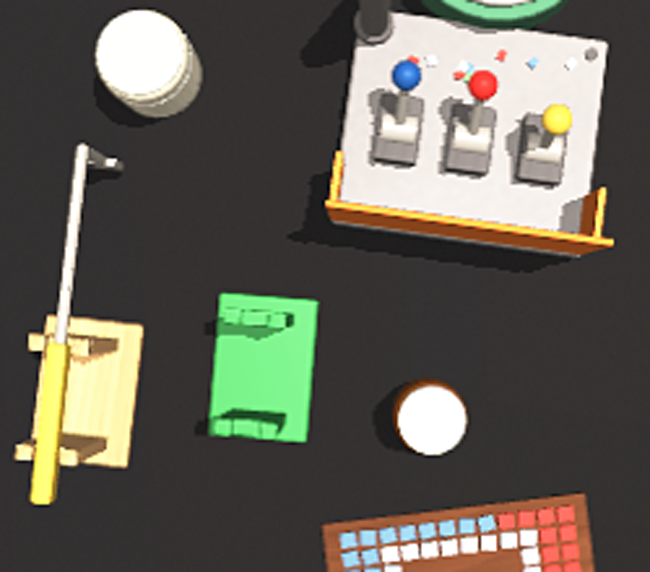

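The crop confirms the choice: the yellow handle lies in the light-wood rest at crop (50,420) with its bent end at (82,148). The lever order from the left is blue (407,75), red (483,85), yellow (557,120).

Next: raise, roll to align with the rod, and move off.

```bash
python3 -m pendant '[[[1,0,0,-5,5.2],[1,0,0,-5,5.2],[1,0,0,-5,5.2],[1,0,0,-3,5.2],[1,4,-3,0,0],[1,4,-3,0,0],[1,4,-3,0,0],[1,4,-3,0,0]]]' 60
python3 -m pendant '[[[1,0,-5,0,0],[1,0,-5,0,0],[1,0,-5,0,0],[1,0,-5,0,0],[1,0,-5,0,0],[1,0,-5,0,0],[1,0,-5,0,0],[1,0,-5,0,0]]]'
python3 -m pendant '[[[1,0,-5,0,0],[1,0,-5,0,0],[1,0,-5,0,0],[1,0,-5,0,0],[1,0,-5,0,0],[1,0,-5,0,0],[1,0,0,0,0],[1,0,0,0,0]]]'
cat >> h.py <<'E'
from scipy.spatial.transform import Rotation as Ro
def pose(s):
    R=Ro.from_rotvec(s["orientation"]).as_matrix(); return s["tool_pos"],R,np.degrees(np.arctan2(R[1,0],R[0,0]))
def togo(s,target):
    p,R,y=pose(s); return np.round(100*R.T@(np.asarray(target)-p),2)
E
python3 - <<'E'
from h import *
from plant import robot
s=robot.read_state();p,R,y=pose(s);print(s["t"],p,y,R[2,2],togo(s,(.4516,.342,.30)))
T=dict(np.load("top0.npz"))
a,b=plane(T,(315.4,258.5),.19),plane(T,(425.8,273.1),.19);d=a-b;print(a,b,np.degrees(np.arctan2(-d[0],d[1])))
print("bend",plane(T,(221.5,236.9),.15))
E
```

```text
t: 0.9
tool_pos: [0.3202, -0.4803, 0.3982]
orientation: [-3.136, 0.185, 0.0]
force: [0.7, -0.6, 0.2]
opening: 0.093
gripper_force: 0.0
t: 1.7
tool_pos: [0.3653, -0.0824, 0.3984]
orientation: [-3.136, 0.185, -0.0]
force: [1.1, -0.5, 0.2]
opening: 0.093
gripper_force: 0.0
t: 2.5
tool_pos: [0.4003, 0.2146, 0.3978]
orientation: [3.135, -0.179, -0.003]
force: [-0.1, 0.0, -1.1]
opening: 0.0935
gripper_force: 0.0
2.5 [0.40031396 0.21456261 0.39779253] -6.5371885305376125 -0.9999977694314228 [  3.66 -13.26   9.76]
[0.60786501 0.11312012 0.19      ] [ 0.57322768 -0.11295406  0.19      ] -8.710676751809006
bend [0.66154412 0.31537458 0.15      ]
```

```bash
python3 -m pendant '[[[1,1.2,-4.4,0,0.5],[1,1.2,-4.4,0,0],[1,1.2,-4.4,0,0],[1,0,0,-0,0],[1,0,0,0,0]]]'
python3 - <<'E'
from h import *
from plant import robot
s=robot.read_state();p,R,y=pose(s);print(p,y)
c=robot.read_camera("wrist");cv2.imwrite("pics/w1.png",c["img"]);np.savez("w1.npz",**c)
a,_=blobs(c["img"],(20,100,80),(34,255,255));
for k in a[:2]:
    r=cv2.minAreaRect(k);print(r);print([np.round(plane(c,q,.15),4).tolist() for q in cv2.boxPoints(r)])
E
```

```text
t: 3.0
tool_pos: [0.4534, 0.3391, 0.3975]
orientation: [3.133, -0.199, -0.003]
force: [-0.5, -0.1, 1.1]
opening: 0.0925
gripper_force: 0.0
[0.45335167 0.33914179 0.39753348] -7.272739545041477
((311.652099609375, 215.80355834960938), (116.05242919921875, 39.00425338745117), 85.76361083984375)
[[0.5102, 0.3693, 0.15], [0.5077, 0.3255, 0.15], [0.3696, 0.332, 0.15], [0.372, 0.3796, 0.15]]
((493.27880859375, 299.3046875), (55.831695556640625, 28.95875358581543), 50.90614318847656)
[[0.33, 0.1756, 0.15], [0.3504, 0.1474, 0.15], [0.2859, 0.1029, 0.15], [0.2638, 0.1315, 0.15]]
```

View pics/w1.png

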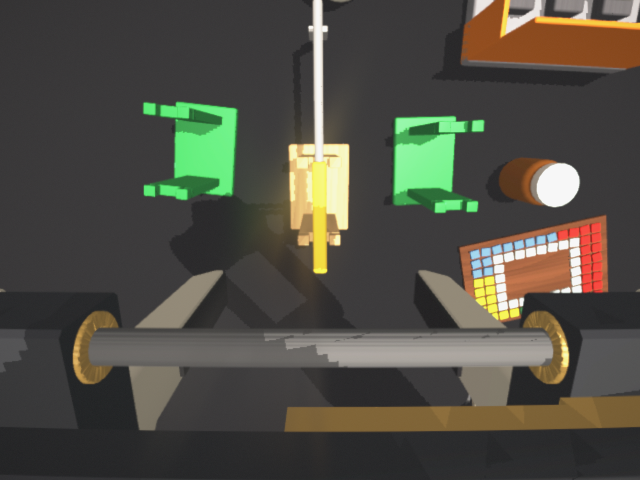

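The wrist view shows the handle running from (319,162) to (320,270), lying in both wood slots, with the tool roughly centred over it and the green rests on either side. I'll tighten the mask to get the axis.

```bash
python3 - <<'E'
from h import *
c=dict(np.load("w1.npz"));h=cv2.cvtColor(c["img"],cv2.COLOR_BGR2HSV)
print(h[200,320],h[250,320],h[165,296],h[240,303])
m=cv2.inRange(h,np.array((22,225,120)),np.array((34,255,255)));m[:155]=0;m[280:]=0;m[:,:305]=0;m[:,335:]=0
P=[]
for v in (168,190,215,240,262):
    x=np.where(m[v])[0]; 
    if len(x): q=plane(c,(x.mean(),v),.16);P.append(q);print(v,x.min(),x.max(),q)
ys=np.where(m.any(1))[0];print(ys.min(),ys.max(),plane(c,(319.5,ys.min()),.162),plane(c,(320.5,ys.max()),.15))
P=np.array(P);k=np.polyfit(P[:,0],P[:,1],1);print(np.degrees(np.arctan(k[0])),np.polyval(k,.4516))
E
```

```text
[ 30 136 247] [ 26 184 244] [ 21 113 238] [ 19 120 231]Traceback (most recent call last):
  File "<stdin>", line 9, in <module>
    return umr_minimum(a, axis, None, out, keepdims, initial, where)
ValueError: zero-size array to reduction operation minimum which has no identity
```

```bash
python3 - <<'E'
from h import *
c=dict(np.load("w1.npz"));h=cv2.cvtColor(c["img"],cv2.COLOR_BGR2HSV)
m=cv2.inRange(h,np.array((24,100,120)),np.array((36,255,255)));m[:155]=0;m[280:]=0;m[:,:305]=0;m[:,335:]=0
P=[]
for v in (170,190,215,230,240,255,262):
    x=np.where(m[v])[0]
    if len(x): q=plane(c,(x.mean(),v),.16);P.append(q);print(v,x.min(),x.max(),q)
ys=np.where(m.any(1))[0];print(ys.min(),ys.max(),plane(c,(319.5,ys.min()),.162),plane(c,(320.5,ys.max()),.15))
P=np.array(P);k=np.polyfit(P[:,0],P[:,1],1);print(np.degrees(np.arctan(k[0])),np.polyval(k,.4516))
E
```

```text
170 312 326 [0.49466632 0.33601418 0.16      ]
190 312 326 [0.47270953 0.33884639 0.16      ]
215 313 325 [0.44442881 0.34249471 0.16      ]
230 314 325 [0.42691394 0.34417323 0.16      ]
240 314 325 [0.41507846 0.3456961  0.16      ]
255 314 325 [0.39700113 0.34802217 0.16      ]
262 314 325 [0.38842746 0.3491254  0.16      ]
157 273 [0.50863595 0.33365843 0.162     ] [0.37096207 0.35014789 0.15      ]
-6.952571991144883 0.3413568690453362
```

```bash
python3 -m pendant '[[[1,-0.1,-0.2,5,-0.3],[1,0,0,5,0],[1,0,0,5,0],[1,0,0,5,0],[1,0,0,3,0],[1,0,0,2.5,0],[1,0,0,1.2,0],[1,0,0,0,0]]]' 60
python3 -m pendant '[[[0,0,0,0,0],[0,0,0,0,0],[0,0,0,0,0],[0,0,0,0,0],[0,0,0,0,0],[0,0,0,0,0],[0,0,0,0,0],[0,0,0,0,0]]]' 60
```

```text
t: 3.85
tool_pos: [0.4516, 0.3407, 0.1312]
orientation: [3.135, -0.192, -0.002]
force: [-1.0, -0.3, 0.6]
opening: 0.0928
gripper_force: 0.0
t: 4.65
tool_pos: [0.452, 0.3424, 0.1316]
orientation: [3.136, -0.189, -0.0]
force: [-0.2, 0.2, 0.3]
opening: 0.0336
gripper_force: 0.0
```

```bash
python3 -m pendant '[[[0,0,0,0,0],[0,0,0,0,0],[0,0,0,0,0],[0,0,0,0,0],[0,0,0,0,0]]]' 60
python3 -m pendant '[[[0,0,0,-1,0],[0,0,0,-2,0],[0,0,0,-3,0],[0,0,0,-4,0],[0,0,0,-5,0],[0,0,0,-5,0],[0,0,0,-1,0],[0,0,0,0,0]]]'
python3 - <<'E'
from h import *
from plant import robot
for n in("top","side"):
    c=robot.read_camera(n);np.savez(n+"1.npz",**c);cv2.imwrite(f"pics/{n}1.png",c["img"])
s=robot.read_state();p,R,y=pose(s);print(p,y)
cv2.imwrite("pics/s1c.png",cv2.resize(cv2.imread("pics/side1.png")[80:380,180:480],None,fx=2,fy=2))
E
```

```text
t: 5.15
tool_pos: [0.452, 0.3422, 0.1316]
orientation: [3.136, -0.19, -0.0]
force: [-0.1, -1.2, 0.8]
opening: 0.0156
gripper_force: 60.0
t: 5.95
tool_pos: [0.4529, 0.3431, 0.345]
orientation: [-3.132, 0.189, -0.007]
force: [1.0, -0.9, -3.8]
opening: 0.0156
gripper_force: 60.0
[0.45155039 0.34216148 0.33993333] -6.912684024620078
```

View pics/s1c.png

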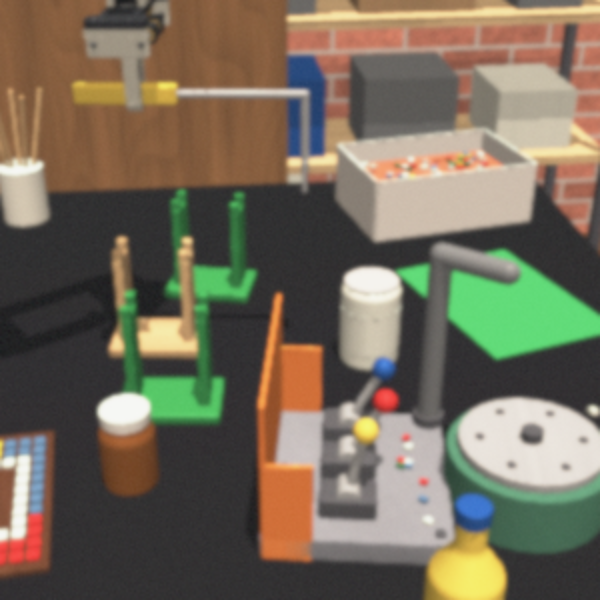

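The side crop shows the rod held level at (125,93), with the paddle hanging at (303,185) and the rest empty. Next I move sideways in front of the levers at height, clear of the pipe.

```bash
python3 -m pendant '[[[0,0.6,2.5,0,1.9],[0,1.1,4,0,0],[0,1.1,4.2,0,0],[0,1.1,4.5,0,0],[0,1.1,4.5,0,0],[0,1,3.5,0,0],[0,0.5,1.9,0,0],[0,0,0,0,0]]]'
python3 -m pendant '[[[0,0,0,0,0],[0,0,0,0,0]]]'
python3 - <<'E'
from h import *
from plant import robot
s=robot.read_state();p,R,y=pose(s);print(p,y,togo(s,(.4777,.0837,.34)))
ims=[]
for n in("top","side"):
    c=robot.read_camera(n);np.savez(n+"2.npz",**c)
    o=p+np.array([0,0,.0188]); f=o+R@np.array([.21,0,.105]); u=proj(c,f).astype(int);print(n,u)
    im=c["img"].copy();cv2.circle(im,tuple(int(i) for i in u),2,(255,0,255),-1);x,yy=np.clip(u-[75,100],0,None);ims.append(cv2.resize(im[yy:yy+200,x:x+150],None,fx=2.6,fy=2.6)); print(x,yy)
cv2.imwrite("pics/f2.png",np.hstack(ims))
E
```

```text
t: 6.85
tool_pos: [0.4777, 0.0819, 0.3385]
orientation: [3.13, -0.247, -0.008]
force: [-0.2, 0.2, -3.4]
opening: 0.0158
gripper_force: 60.0
t: 7.05
tool_pos: [0.478, 0.0853, 0.3402]
orientation: [-3.132, 0.24, 0.004]
force: [0.1, 0.5, -2.4]
opening: 0.0157
gripper_force: 60.0
[0.47802886 0.08525064 0.34018664] -8.77074674832866 [-0.01  0.16  0.02]
top [344 215]
269 115
side [355 211]
280 111
```

View pics/f2.png

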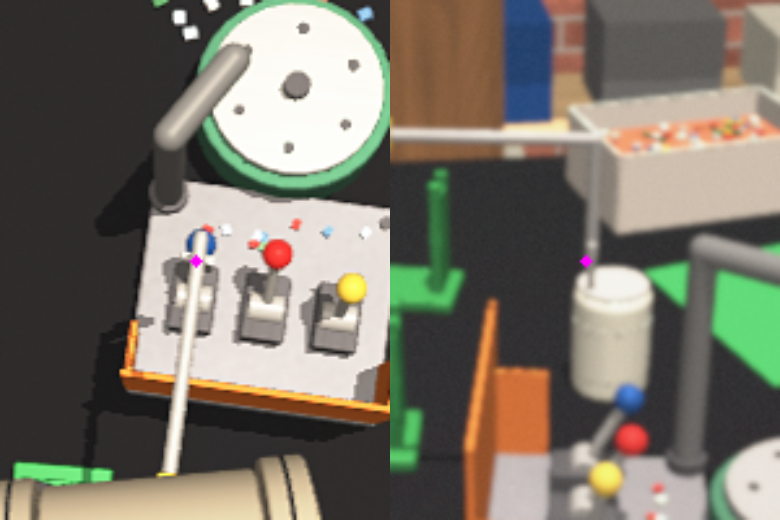

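The top crop shows the bend at (203,235), just over the blue lever. In the side crop the bend is at (598,133) and the paddle end is near (590,288).

```bash
python3 - <<'E'
from h import *
T=dict(np.load("top2.npz"));S=dict(np.load("side2.npz"))
b,g=tri(T,(347,205.8),S,(360,162.5));print(b,g)
a=np.radians(-8.77);o=np.array([.4780,.0853,.359]);x=np.array([np.cos(a),np.sin(a),0])
f=o+.21*x;print("pred bend",f,proj(T,f),proj(S,f),"tip",proj(S,f-[0,0,.125]))
# rod direction in top: point near handle
print(plane(T,(269+170/2.6,115+465/2.6),b[2]))
E
```

```text
[0.6878501  0.05127812 0.36403401] 0.004528459872685223
pred bend [0.68554475 0.05328164 0.359     ] [345.91695587 206.32877079] [357.50788363 164.76678205] tip [355.66852814 220.114664  ]
[0.5325423  0.07675591 0.36403401]
```

```bash
python3 -m pendant '[[[0,1.5,0,0,0],[0,2.5,0,0,0],[0,1.8,0.1,0,0],[0,0.7,0,0,0],[0,0,0,0,0],[0,0,0,0,0]]]'
python3 -m pendant '[[[0,0,0,1.5,0],[0,0,0,3,0],[0,0,0,3.5,0],[0,0,0,3,0],[0,0,0,1.7,0],[0,0,0,0.7,0],[0,0,0,0,0],[0,0,0,0,0]]]'
python3 - <<'E'
from h import *
from plant import robot
s=robot.read_state();p,R,y=pose(s);print(p,y)
O=np.array([.6753,-.0126]);a=np.radians(-8.8);gx=np.array([np.cos(a),np.sin(a)]);gy=np.array([-gx[1],gx[0]])
f=(p+R@np.array([.21,0,0]))[:2]-O;print("foot grinder",f@gx,f@gy)
ims=[]
for n,ro in(("top",(300,150)),("side",(290,150))):
    c=robot.read_camera(n);np.savez(n+"3.npz",**c);x,yy=ro;ims.append(cv2.resize(c["img"][yy:yy+180,x:x+140],None,fx=2.8,fy=2.8))
cv2.imwrite("pics/f3.png",np.hstack(ims))
E
```

```text
t: 7.75
tool_pos: [0.5422, 0.0741, 0.3416]
orientation: [-3.132, 0.24, 0.001]
force: [-0.9, -0.3, -3.4]
opening: 0.0155
gripper_force: 60.0
t: 8.55
tool_pos: [0.5431, 0.0736, 0.2088]
orientation: [-3.132, 0.241, -0.003]
force: [0.4, 0.1, -2.6]
opening: 0.0153
gripper_force: 60.0
[0.54306777 0.07361754 0.20878741] -8.807619356455294
foot grinder 0.06613401667569724 0.06494503052542897
```

View pics/f3.png

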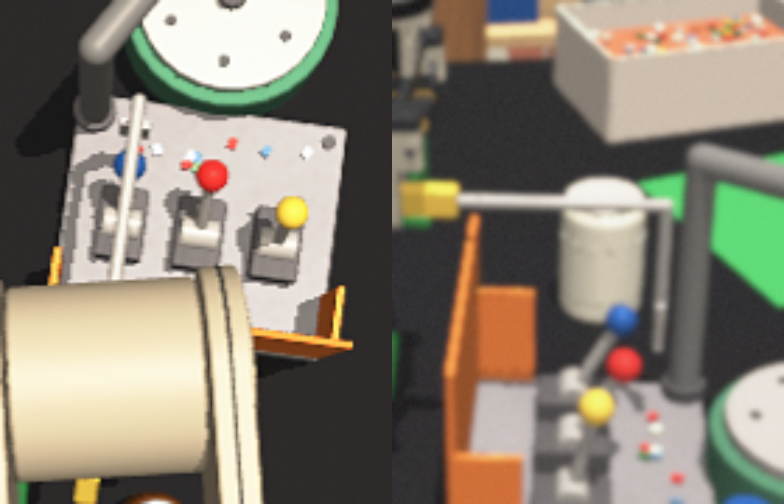

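The crops show the paddle (top (133,128), side (660,330)) behind the blue knob (top (129,165), side (620,319)), clear of the pipe. Pull.

```bash
python3 -m pendant '[[[0,-1,0,0,0],[0,-1.5,0,0,0],[0,-1.5,0,0,0],[0,-1.5,0,0,0],[0,-1.5,0,0,0],[0,-1,0,0,0],[0,-0.3,0,0,0],[0,0,0,0,0]]]'
cat > k.py <<'E'
from h import *
from plant import robot
s=robot.read_state();p,R,y=pose(s);print(p,y,s["force"])
O=np.array([.6753,-.0126]);a=np.radians(-8.8);gx=np.array([np.cos(a),np.sin(a)]);gy=np.array([-gx[1],gx[0]])
f=(p+R@np.array([.21,0,0]))[:2]-O;print("foot grinder",f@gx,f@gy)
T,S=robot.read_camera("top"),robot.read_camera("side")
cols={"blue":((100,120,60),(125,255,255)),"red":((0,170,90),(6,255,255)),"yel":((20,120,100),(34,255,255))}
for n,(lo,hi) in cols.items():
  for c,roi in((T,(325,195,420,260)),(S,(320,245,390,310))):
    b,_=blobs(c["img"],lo,hi,roi,1)
    if b: q=plane(c,cen(b[0]),.124)[:2]-O;print(n,cen(b[0]),"grinder",q@gx,q@gy)
E
python3 k.py
```

```text
t: 9.45
tool_pos: [0.4606, 0.0864, 0.2081]
orientation: [-3.132, 0.241, -0.001]
force: [0.4, 0.0, -2.4]
opening: 0.0158
gripper_force: 60.0
[0.4605869  0.08635779 0.20808876] -8.802509194276999 [ 0.44952073  0.02184937 -2.3768871 ]
foot grinder -0.017324786951351603 0.06493563956951723
blue [342.37756348 261.11224365] grinder -0.026975204855092735 0.07538687408410716
red [375.5 212.5] grinder 0.03677249593483121 -0.0004892551473551692
red [372.65383911 279.57693481] grinder 0.03976712348949995 0.004427572949246474
yel [404.  225.5] grinder 0.016576256908688056 -0.0660228294146011
yel [362.38235474 295.17648315] grinder 0.017338156783118997 -0.053368891866618834
```

```bash
python3 -m pendant '[[[0,-0.3,0,0,0],[0,-0.2,0,0,0],[0,0,0,0,0],[0,0,0,0,0]]]'; python3 k.py
```

```text
t: 9.95
tool_pos: [0.4557, 0.087, 0.2076]
orientation: [-3.132, 0.241, 0.001]
force: [-0.2, 0.2, -2.4]
opening: 0.016
gripper_force: 60.0
[0.45566817 0.08701441 0.20757143] -8.816515999468612 [-0.22768288  0.18201649 -2.37083841]
foot grinder -0.022286022976817376 0.06478069736232964
blue [340.5        262.16665649] grinder -0.031106740039829855 0.07062654688304698
red [375.5 212.5] grinder 0.03677249593483121 -0.0004892551473551692
red [372.5  279.75] grinder 0.039420893144601635 0.0037496057998083463
yel [404.  225.5] grinder 0.016576256908688056 -0.0660228294146011
yel [362.5        295.16665649] grinder 0.01757759764308794 -0.053320988309721914
```

```bash
python3 -m pendant '[[[0,-0.2,0,0,0],[0,-0.2,0,0,0],[0,0,0,0,0],[0,0,0,0,0]]]'; python3 k.py | head -4
```

```text
t: 10.45
tool_pos: [0.4522, 0.0875, 0.2078]
orientation: [3.132, -0.242, 0.002]
force: [4.7, -0.6, -4.3]
opening: 0.0155
gripper_force: 60.0
[0.45217873 0.08754631 0.20781985] -8.821506753511573 [ 4.74526333 -0.55850598 -4.3105913 ]
foot grinder -0.02581590160082775 0.06475420518521462
blue [338.7727356  262.54544067] grinder -0.03496769553068998 0.06879027352266436
red [375.5 212.5] grinder 0.03677249593483121 -0.0004892551473551692
```

Force 4.7 N at the stop, so the fan lever is fully on. Back off, lift, and cross to red.

```bash
python3 -m pendant '[[[0,1,0,0,0],[0,0.4,0,0,0],[0,0,0,-2,0],[0,0,0,-4,0],[0,0,0,-4,0],[0,0,0,-2.5,0],[0,0,0,-1,0],[0,0,0,0,0]]]'
python3 -m pendant '[[[0,0.5,2,0,0],[0,1.5,2.5,0,0],[0,2,1.5,0,0],[0,2,0.5,0,0],[0,1.2,0,0,0],[0,0.3,0,0,0],[0,0,0,0,0],[0,0,0,0,0]]]'; python3 k.py
```

```text
t: 11.35
tool_pos: [0.4663, 0.0855, 0.3437]
orientation: [-3.132, 0.241, -0.003]
force: [-0.5, 0.6, -3.6]
opening: 0.015
gripper_force: 60.0
t: 12.15
tool_pos: [0.5291, 0.0101, 0.3417]
orientation: [-3.132, 0.241, 0.003]
force: [0.5, 0.0, -3.8]
opening: 0.0155
gripper_force: 60.0
[0.52907177 0.01005603 0.34170406] -8.796015196080415 [ 0.49961331  0.03485788 -3.83446227]
foot grinder 0.062026704966019364 3.3087936591445266e-05
blue [341.5 242. ] grinder -0.0376967347158104 0.06492214777446956
blue [339.26086426 262.34783936] grinder -0.03389042114395377 0.06969487504418136
red [375.5 212.5] grinder 0.03677249593483121 -0.0004892551473551692
red [372.65383911 279.57693481] grinder 0.03976712348949995 0.004427572949246474
yel [404.  225.5] grinder 0.016576256908688056 -0.0660228294146011
yel [362.5 295. ] grinder 0.017582841334982984 -0.052745810723534896
```

Blue reads x = -37.7 mm, fully on, and yellow hasn't moved. Descend behind red (foot at about 65 mm), then pull.

```bash
python3 -m pendant '[[[0,0.4,0,1.5,0],[0,0,0,3,0],[0,0,0,3.5,0],[0,0,0,3,0],[0,0,0,1.7,0],[0,0,0,0.7,0],[0,0,0,0,0],[0,0,0,0,0]]]'
python3 -m pendant '[[[0,-1,0,0,0],[0,-1.5,0,0,0],[0,-1.5,0,0,0],[0,-1.5,0,0,0],[0,-1.5,0,0,0],[0,-1,0,0,0],[0,-0.4,0,0,0],[0,0,0,0,0]]]'; python3 k.py
```

```text
t: 13.05
tool_pos: [0.5343, 0.0091, 0.2097]
orientation: [3.132, -0.241, 0.002]
force: [-0.1, 0.3, -2.5]
opening: 0.0155
gripper_force: 60.0
t: 13.85
tool_pos: [0.4506, 0.0221, 0.2092]
orientation: [-3.132, 0.241, -0.001]
force: [0.7, -0.7, -3.2]
opening: 0.0158
gripper_force: 60.0
[0.45055444 0.02210548 0.20916422] -8.807360671392752 [ 0.70261435 -0.68159309 -3.24437546]
foot grinder -0.01740947347789113 -0.00011292159704435066
blue [341.5 242. ] grinder -0.0376967347158104 0.06492214777446956
blue [339.42855835 262.57144165] grinder -0.03347895924658375 0.06876328958695145
red [371.  242.5] grinder -0.030218866198004787 0.0009799530400086858
red [339.83782959 277.62161255] grinder -0.03058549030632896 0.007870382579983027
yel [404.  225.5] grinder 0.016576256908688056 -0.0660228294146011
yel [362.38235474 294.82351685] grinder 0.01734900708326767 -0.052150089773813385
```

```bash
python3 -m pendant '[[[0,-0.2,0,0,0],[0,-0.2,0,0,0],[0,0,0,0,0],[0,0,0,0,0]]]'; python3 k.py
```

```text
t: 14.35
tool_pos: [0.4467, 0.0226, 0.2086]
orientation: [-3.132, 0.242, 0.001]
force: [-0.4, -0.1, -3.3]
opening: 0.0158
gripper_force: 60.0
[0.4467199  0.0225997  0.20860848] -8.820078820331025 [-0.3833007  -0.12996476 -3.29282095]
foot grinder -0.021274421876076637 -0.00025776811594542906
blue [341.5 242. ] grinder -0.0376967347158104 0.06492214777446956
blue [339.19232178 262.80767822] grinder -0.033980213944988125 0.06772786539902832
red [370.39361572 243.96807861] grinder -0.0335897821520132 0.0018850387762865736
red [338.40322876 278.1612854 ] grinder -0.03360158911158286 0.005619134624695233
yel [404.  225.5] grinder 0.016576256908688056 -0.0660228294146011
yel [362.92105103 294.97369385] grinder 0.018440039356157276 -0.05260481194513949
```

```bash
python3 -m pendant '[[[0,-0.2,0,0,0],[0,-0.2,0,0,0],[0,-0.1,0,0,0],[0,0,0,0,0],[0,0,0,0,0]]]'; python3 k.py|sed -n '1,6p'
```

```text
t: 14.95
tool_pos: [0.442, 0.0234, 0.2088]
orientation: [-3.132, 0.241, -0.001]
force: [1.9, -1.1, -4.0]
opening: 0.0158
gripper_force: 60.0
[0.44200992 0.02336689 0.20884857] -8.816032059575782 [ 1.86493232 -1.07400818 -4.02333289]
foot grinder -0.026046352187184433 -0.00020533216460297022
blue [341.5 242. ] grinder -0.0376967347158104 0.06492214777446956
blue [339. 263.] grinder -0.03438769547706328 0.06688614632919278
red [370.        245.8500061] grinder -0.03779688354914076 0.0022145859318530997
red [336.5 278.5] grinder -0.037642391833730256 0.004086483032780284
```

Both levers are at their stops. Back off, lift and return to the rest.

```bash
python3 -m pendant '[[[0,1,0,0,0],[0,0.4,0,0,0],[0,0,0,-2,0],[0,0,0,-4,0],[0,0,0,-4,0],[0,0,0,-2.5,0],[0,0,0,-1,0],[0,0,0,0,0]]]'
python3 -m pendant '[[[0,-0.5,-2.5,0,0],[0,-0.8,-4.5,0,0],[0,-0.8,-4.8,0,0],[0,-0.8,-4.8,0,0],[0,-0.8,-4.8,0,0],[0,-0.8,-4.8,0,0],[0,-0.5,-3.5,0,0],[0,-0.2,-1.5,0,0]]]'
python3 -m pendant '[[[0,0,-0.5,0,-1.9],[0,0,0,0,0],[0,0,0,0,0]]]'
python3 - <<'E'
from h import *
from plant import robot
s=robot.read_state();p,R,y=pose(s);print(p,y,togo(s,(.452,.3422,.1316)))
c=robot.read_camera("side");np.savez("side5.npz",**c)
w=robot.read_camera("wrist");np.savez("w5.npz",**w)
cv2.imwrite("pics/r5.png",np.hstack([cv2.resize(c["img"][80:280,180:380],(400,400)),cv2.resize(w["img"][50:250,220:420],(400,400))]))
S=dict(np.load("side1.npz"))
for n,k in(("before",S),("now",c)):
    b,_=blobs(k["img"],(20,120,100),(34,255,255),(200,100,300,200),1);print(n,cv2.minAreaRect(b[0]))
E
```

```text
t: 15.85
tool_pos: [0.4564, 0.0212, 0.3447]
orientation: [-3.132, 0.241, -0.003]
force: [0.4, -0.0, -3.7]
opening: 0.0155
gripper_force: 60.0
t: 16.65
tool_pos: [0.4505, 0.3402, 0.3401]
orientation: [3.13, -0.236, -0.007]
force: [0.3, -0.2, -3.5]
opening: 0.0154
gripper_force: 60.0
t: 16.95
tool_pos: [0.4532, 0.3411, 0.3432]
orientation: [3.135, -0.191, -0.001]
force: [0.5, 0.1, -2.6]
opening: 0.0158
gripper_force: 60.0
[0.45315837 0.34109907 0.34322763] -6.98852657920784 [-0.12 -0.12 21.16]
before ((229.0, 125.5), (11.0, 26.0), 90.0)
now ((229.5, 126.0), (10.0, 25.0), 90.0)
```

View pics/r5.png

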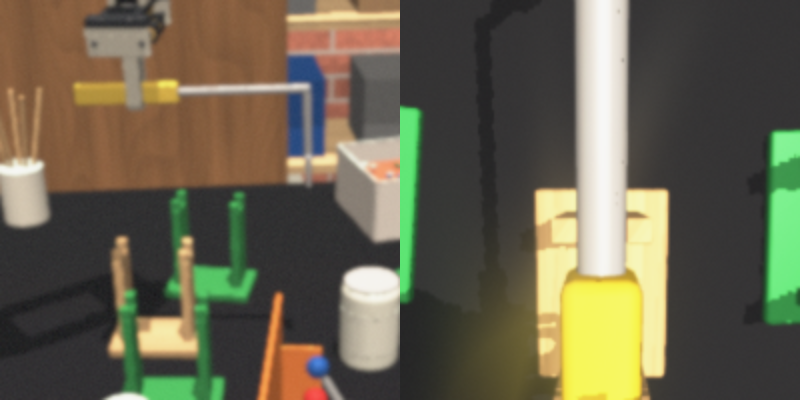

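The crops show the rod back over the wood rest, with the bend at (308,88), so it is pitched up by about 2°, well within tolerance. The handle is lined up over the slots. Lower it.

```bash
python3 -m pendant '[[[0,-0.1,-0.1,3,0],[0,0,0,5,0],[0,0,0,5,0],[0,0,0,3,0],[0,0,0,2,0],[0,0,0,1,0],[0,0,0,0,0],[0,0,0,0,0]]]'
python3 -m pendant '[[[0,0,0,0.8,0],[0,0,0,0.6,0],[0,0,0,0.4,0],[0,0,0,0.2,0],[0,0,0,0,0],[0,0,0,0,0]]]'
```

```text
t: 17.85
tool_pos: [0.4529, 0.3436, 0.1553]
orientation: [-3.135, 0.191, -0.003]
force: [0.2, 0.2, -2.7]
opening: 0.0158
gripper_force: 60.0
t: 18.45
tool_pos: [0.452, 0.3436, 0.1338]
orientation: [-3.136, 0.189, -0.0]
force: [0.4, -0.3, -3.6]
opening: 0.0155
gripper_force: 60.0
```

```bash
python3 -m pendant '[[[0,0,0.1,0.1,0],[0,0,0,0.1,0],[0,0,0,0,0],[0,0,0,0,0]]]'
```

```text
t: 18.85
tool_pos: [0.4522, 0.3428, 0.1326]
orientation: [-3.135, 0.189, -0.001]
force: [-1.6, -1.8, 4.4]
opening: 0.0154
gripper_force: 60.0
```

Contact with the slots (rod weight taken up). Release slowly, then lift off.

```bash
python3 -m pendant '[[[0.2,0,0,0,0],[0.25,0,0,0,0],[0.3,0,0,0,0],[0.4,0,0,0,0],[0.6,0,0,0,0],[0.8,0,0,0,0],[0.8,0,0,0,0],[0.8,0,0,0,0]]]' 10
python3 -m pendant '[[[0.8,0,0,0,0],[0.8,0,0,-1,0],[0.8,0,0,-3,0],[0.8,0,0,-5,0],[0.8,0,0,-5,0],[0.8,0,0,-5,0],[0.8,0,0,-5,0],[0.8,0,0,0,0]]]'
python3 -m pendant '[[[0.8,-4,0,0,0],[0.8,-4,0,0,0],[0.8,0,0,0,0],[0.8,0,0,0,0]]]'
python3 k.py
python3 - <<'E'
from h import *
from plant import robot
S=robot.read_camera("side");T=robot.read_camera("top");print(robot.read_state()["t"])
S0=dict(np.load("side0.npz"));T0=dict(np.load("top0.npz"))
for a,b in((S0,S),):
    for k in(a,b):
        q,_=blobs(k["img"],(22,150,100),(34,255,255),(210,180,300,225),1);print(cv2.minAreaRect(q[0]))
cv2.imwrite("pics/end.png",np.hstack([cv2.resize(k["img"][160:360,180:380],(400,400)) for k in(S0,S)]))
E
```

```text
t: 19.65
tool_pos: [0.4519, 0.3426, 0.1317]
orientation: [-3.136, 0.19, -0.0]
force: [-0.7, 0.5, 0.5]
opening: 0.0633
gripper_force: 0.0
t: 20.45
tool_pos: [0.4538, 0.3438, 0.3822]
orientation: [-3.127, 0.189, -0.019]
force: [-0.5, 0.1, -0.0]
opening: 0.0741
gripper_force: 0.0
t: 20.85
tool_pos: [0.372, 0.3524, 0.3724]
orientation: [-3.135, 0.187, -0.002]
force: [-0.1, 0.1, -0.3]
opening: 0.0745
gripper_force: 0.0
[0.37203368 0.35238779 0.37237244] -6.838955108519522 [-0.08582351  0.06755411 -0.30633899]
foot grinder -0.14565750147518222 0.321482039789695
blue [341.5 242. ] grinder -0.0376967347158104 0.06492214777446956
blue [339.42855835 262.57144165] grinder -0.03347895924658375 0.06876328958695145
red [370.5 246. ] grinder -0.03797772993964057 0.001091790005417972
red [337.19863892 278.82876587] grinder -0.03609577149201836 0.0029156029915402603
yel [404.  225.5] grinder 0.016576256908688056 -0.0660228294146011
yel [362.92105103 294.97369385] grinder 0.018440039356157276 -0.05260481194513949
21.05
((247.93341064453125, 202.99777221679688), (46.04110336303711, 9.394783020019531), 1.9091525077819824)
((247.90101623535156, 202.38580322265625), (46.02559280395508, 8.335905075073242), 4.085616588592529)
```

View pics/end.png

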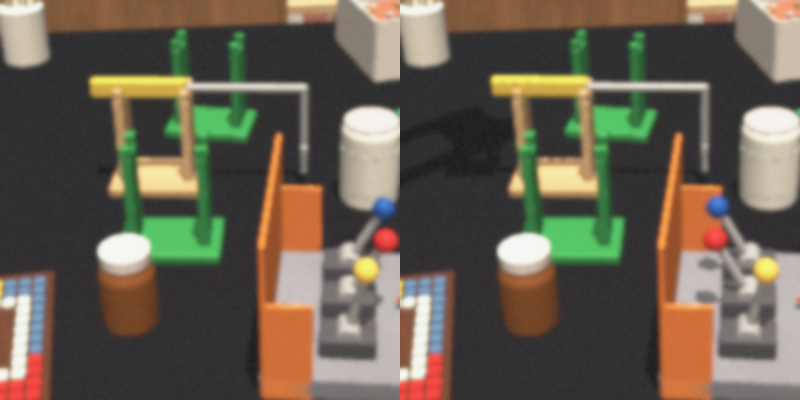

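The before/after pair shows the rod back in the same place (handle at (140,86) before, (540,86) after) with the bent end hanging. The blue and red levers are at the guard, and yellow, the jar and the can haven't moved.

```bash
python3 -c "
from plant import robot
print(robot.close_job())"
```

```text
the job is handed in; nothing more can be done
None
```

I pulled the blue lever and then the red one fully on with the rod, laid the rod back in its rest, and handed the job in after about 21 s; the yellow lever, jar and can hadn't moved in the last picture, but I didn't re-check the glue bottle, and no verdict came back.

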